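# Shim the short stop and hold the trimming tile square

## Robot

A 6-joint arm with a two-finger parallel gripper is mounted at the origin on a cart in front of the work surface, level with it; the furniture and walls round the work are solid. World frame = base frame: x ahead of the robot, y to its left, z up, the work surface at z = 0. Lengths are in mm, angles in degrees, forces in N, time in s.
With the tool pointing down it reaches from about 300 to 1000 mm from the base axis. Payload 5.1 kg.
Tool frame: the origin (TCP) lies on the centre line of the jaws, within the pads' length; the fingertips stand 11 mm ahead of it and the grasp point (between the pads) lies 8 mm behind it; z points along the fingers, y is the line along which they close (so a half turn about z gives the same grasp; the last joint's range is limited). The gripper opens to 95 mm and grips with 3 to 60 N. Pads are 20 mm wide; open, the fingers measure 119 mm over their backs; the gripper's body (75 mm by 180 mm) begins 59 mm behind the grasp point.
Start: joints at [70.325, 7.093, 94.555, -0, 78.352, -4.733], TCP at [167.627, 628.002, 225.656] pointing down, gripper open.
Joint ranges: [-149.61, 149.61], [-58.7, 133.49], [1.44, 155.28], [-77.14, 257.14], [18.33, 153.61], [-166.67, 166.67]. Speed limits (degrees/s): [147.25, 147.25, 180, 180, 180, 180].

## Interface

Orientations are given as [roll, pitch, yaw] about the fixed x, y, z axes, in that order (R = Rz(yaw) Ry(pitch) Rx(roll)).
In Python, from cell import bot gives the robot as it stands.
- The arm moves only by the tool nudge_tcp, called after "Call:" by a JSON object that holds its "fn" and its "kwargs". Schema: {"type":"object","properties":{"increments":{"type":"array","items":{"type":"array","items":{"type":"array","items":{"type":"number"},"minItems":7,"maxItems":7},"minItems":1,"maxItems":10},"minItems":1,"maxItems":1},"force":{"type":"number"},"only":{"type":"string"},"quiet":{"type":"boolean"},"lines":{"type":"string"}},"required":["increments"],"additionalProperties":false}. increments is a list that holds a single list of rows (three levels of brackets), with 1 to 10 rows, each of 7 numbers: dx, dy, dz in fractions of the full range, 1 being 500 mm, then a rotation vector rx, ry, rz in normalised numbers (1 is 90 degrees), then the opening from 0.0 (shut) to 1.0 (fully open); each row is the pose to reach, as a shift and turn from the pose commanded when the call began, along the tool's axes at that moment; what a row does not reach only later rows make up. A row lasts 1/8 s, in which the tool goes at most 62.5 mm and 10.7 degrees, less where a joint would pass 70% of its speed; a pose out of reach is approached as far as the arm can. The fingers move at their own pace and stop on an object; force is the grip in N (left out, the last holds). Time passes only in rows, so rows that do not move let the fingers close. The tool returns the time, the measured TCP pose, the force, the opening and the grip force at its end. only (a regular expression) keeps the lines of the reply that match it, lines (a string "A,B") keeps lines A to B, and quiet returns only ok. No shift or turn number may pass 1 either way. Input that does not fit is refused with a message, and nothing moves.
- bot.observe(): the state, without advancing time (a new reading comes with each control period).
- bot.snapshot(name): name is "scene" or "side" or "wrist"; returns a dict with "img" (384x512x3 uint8, red, green, blue), "z_map" (384x512 float32, mm along the optical axis (not along the pixel's ray), 0 where there is no reading), "mtx" (3x3 intrinsics, pixels), "extrinsics" (4x4, takes a point from camera to world coordinates). Camera axes: x right, y down, z forward; pixel columns grow to the right and rows downward; lengths in mm; the calibration is good to about 2 mm. The wrist camera is an equidistant fisheye: a pixel r from the principal point sees the ray r / f radians off the axis. A picture is of the moment at which its call begins.
- bot.hand_in(): hands the job in; it is judged then, once.
The state is a dict: "clock": time; "joint_positions": joint angles; "qvel": joint speeds; "effort": joint torques, N m; "tool_pos": TCP position; "tcp_rot": TCP orientation; "contact_force": force on the tool from outside, world axes, zero at the start; "ft_torque": the same for the moment, N m; "width": opening from 0.0 (shut) to 1.0 (fully open); "finger_force": force on a finger pad.
Only numpy, scipy, OpenCV 4.12 (cv2) and the standard library are available. Lean on these libraries where they do the work, as an engineer would, in place of code of your own. Each camera call takes 0.05 s, during which the arm holds its last target. There are 200 camera calls.

## Task

The white trimming tile in the squaring jig must bear squarely on both stops, but one stop is too short. Stand the loose metal spacer upright on the jig plate, centred in front of the short stop, in the one gap behind the tile that is wide enough for it, and let go of it; then, with the fingers, push the tile gently against the spacer and the long stop until it lies flush on both. Finish while still holding the tile pressed there, and leave the bottle, the yellow-lidded cup and the single cassette by the jig where they are.

Things in the scene. Friction and masses are not known exactly. Their poses are not given: they have to be found in the camera images.
- jig: Bare aluminium squaring jig, fixed to the bench. Origin: bench level, below the middle of its fence's near face; x away from the robot, across the fence, y along it, z up. Base plate x -128 to +22 mm, y -95 to +95 mm, top at z 6 mm. The fence, along its far side, fills x 0 to 20 mm over the whole width, top at z 24 mm.
- long_stop: Steel block fixed on the plate against the fence: 22 mm deep (front face at its x = -22 mm), 40 mm along y, 18 mm high (top 24 mm over the bench). Origin: middle of the foot of its back face, on the fence's near face and the plate's top. Axes as the jig's. It stands at jig y = +40 or -40 mm, the short stop at the other.
- short_stop: Steel block like the long stop but only 8 mm deep (front face at its x = -8 mm), 40 mm along y, 18 mm high. Origin: middle of the foot of its back face, on the fence's near face and the plate's top. Axes as the jig's.
- tile: Loose glazed white tile (0.3 kg, slippery), x 60, y 130, z 18 mm, flat on the jig plate (top 24 mm over the bench), x to the fence within 0.04 rad. Origin: centre of underside. At the start its far edge is 7 to 11 mm before the long stop's front, 21 to 25 mm before the short one's. Flush on long stop and spacer its origin is at jig x = -52 mm.
- spacer: Loose steel block (0.12 kg) with a dark round plug in its broad faces: 14 mm thick (x), 36 mm along y, 50 mm high, standing on the bench right of the jig. Origin: centre of underside. 14 mm is just what the short stop lacks. Stood on the plate it rises 32 mm above tile, stops and fence and can be gripped there across its 14 mm.
- bottle: Bystander: small brown bottle with black cap, 36 mm wide, 92 mm high, standing. Origin: centre of its underside. Leave alone.
- cup: Bystander: small specimen cup with yellow lid, 39 mm wide, 48 mm high, standing to the left of the jig. Origin: centre of its underside. Leave alone.
- block_cassette: Bystander: single green cassette with a wax block, 28 x 41 x 12 mm, lying in front of the jig on the left. Origin: centre of its underside. Leave alone.

How it is judged:
By the outcome, as a careful person would: the job done as asked, in the order asked, and still so for the second after the job is handed in, while the arm keeps its last pose, push and grip.
It also fails if it takes over 54 s, if anything falls off the work surface, if the arm or the gripper's body presses on something with over 40 N, if the wrist force passes 120 N, or if a joint passes its speed limit or range.

## Working session

There is one attempt and no reset: what is moved stays moved. The work goes in short steps, Python scripts to look and compute and a tool call to move; the robot and the scene stay as the last step left them, time stands still between calls to the robot, and variables do not carry over. Pictures are saved under pics/ and viewed, at most 10 in all, crops included, and the job is handed in when it is done.

```bash
mkdir -p pics; ls
```

Run:
```python
from cell import bot
import cv2,numpy as np
s=bot.observe();print({k:np.round(v,2) for k,v in s.items()})
for n in("scene","side"):
    d=bot.snapshot(n);np.savez(f"pics/{n}0.npz",**d);cv2.imwrite(f"pics/{n}0.png",d["img"][...,::-1])
    print(n,d["mtx"].tolist(),np.round(d["extrinsics"],3).tolist())
```

```text
cell.py
pics
{'clock': np.float64(0.0), 'joint_positions': array([70.33,  7.13, 94.63, -0.  , 78.35, -4.73]), 'qvel': array([-0.05, -0.1 ,  0.  , -0.02, -0.08,  0.01]), 'effort': array([  0.  , -41.76, -35.99,   0.08,   0.05,  -0.  ]), 'tool_pos': array([167.41, 627.44, 224.41]), 'tcp_rot': array([-1.7988e+02, -1.0000e-02,  1.6506e+02]), 'contact_force': array([ 0.11, -0.52, -0.97]), 'ft_torque': array([0.  , 0.02, 0.03]), 'finger_force': np.float64(0.0), 'width': np.float64(1.0)}
scene [[468.64020603141296, 0.0, 254.23125274570907], [0.0, 468.64020603141296, 186.73866091110645], [0.0, 0.0, 1.0]] [[-0.816, -0.437, 0.379, 105.245], [-0.578, 0.624, -0.526, 487.549], [-0.007, -0.648, -0.761, 878.285], [0.0, 0.0, 0.0, 1.0]]
side [[436.4685427362719, 0.0, 256.84511893237914], [0.0, 436.4685427362719, 192.62921008646288], [0.0, 0.0, 1.0]] [[-0.996, 0.064, -0.06, 551.689], [0.086, 0.599, -0.796, 692.603], [-0.015, -0.798, -0.602, 633.327], [0.0, 0.0, 0.0, 1.0]]
```

View pics/scene0.png

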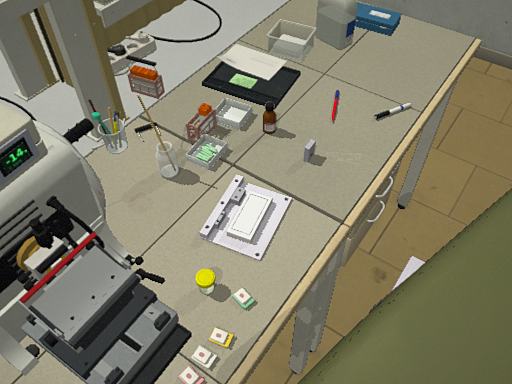

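View pics/side0.png

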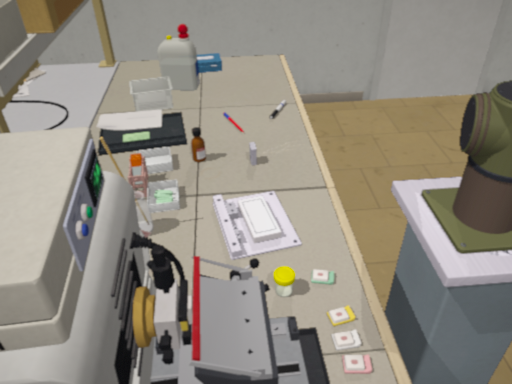

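The scene view shows the jig at about (247,217), the spacer at (310,150), the bottle at (270,117), the cup at (205,280) and the cassette at (244,298). The side view shows the jig at (255,222) and the spacer at (253,153). Next I'll enlarge both and build height maps.

Create h.py:
```python
import numpy as np,cv2
def cloud(d):
    z=d["z_map"];v,u=np.indices(z.shape);K=d["mtx"]
    p=np.stack([(u-K[0,2])/K[0,0]*z,(v-K[1,2])/K[1,1]*z,z],-1)
    E=d["extrinsics"];return p@E[:3,:3].T+E[:3,3]
```

Run:
```python
from h import *
a=[]
for n,(u,v,w,h) in dict(scene=(190,130,135,140),side=(200,130,110,130)).items():
    d=np.load(f"pics/{n}0.npz");P=cloud(d)
    c=d["img"][v:v+h,u:u+w,::-1]
    a.append(cv2.resize(c,(400,int(h*400/w)),interpolation=cv2.INTER_CUBIC)[:414])
    X,Y,Z=P[...,0],P[...,1],P[...,2]
    print(n,"bench z",np.median(Z[(abs(Z)<6)&(X>300)&(X<600)]))
    sub=np.zeros(Z.shape,bool);sub[v:v+h,u:u+w]=1
    for lo,hi in((3.5,9),(18,28),(30,60)):
        m=sub&(Z>lo)&(Z<hi);n_,l,s,c=cv2.connectedComponentsWithStats(m.astype(np.uint8))
        for i in range(1,n_):
            if s[i,4]>15:
                q=P[l==i];r=cv2.minAreaRect(q[:,:2].astype(np.float32));print(lo,s[i],np.round(np.median(q,0)),[np.round(t,1) for t in r],np.round(q[:,2].max(),1))
k=min(x.shape[0] for x in a);cv2.imwrite("pics/c0.png",np.hstack([x[:k] for x in a]))
```

```text
scene bench z 0.6123157809713575
3.5 [205 138  11   6  17] [ 730. -180.    6.] [array([ 728.7, -179.1]), array([34.1,  7.7]), np.float64(2.3)] 8.9
3.5 [190 152   8   6  16] [ 738. -115.    5.] [array([ 730.8, -117.7]), array([21.9, 13.5]), np.float64(4.1)] 8.8
3.5 [208 160   8   9  19] [ 671. -114.    5.] [array([ 667.8, -115. ]), array([10.6, 30.7]), np.float64(1.3)] 9.0
3.5 [ 202  181   90   80 1998] [465. -15.   7.] [array([497.4, -34.5]), array([141.9, 195. ]), np.float64(10.6)] 9.0
18 [190 131  37  34 178] [ 707. -148.   23.] [array([ 711.6, -142.3]), array([79.3, 99.4]), np.float64(6.7)] 28.0
18 [304 148  11  10  29] [ 479. -268.   24.] [array([ 479.3, -278. ]), array([34.6, 13. ]), np.float64(69.5)] 27.5
18 [200 174  46  63 792] [556. -23.  24.] [array([552.7, -21.9]), array([ 43.1, 191.2]), np.float64(10.2)] 28.0
18 [ 227  190   46   52 1233] [491. -27.  24.] [array([492.5, -32. ]), array([ 60.7, 134.5]), np.float64(11.8)] 28.0
30 [190 130  15   7  46] [ 751. -157.   36.] [array([ 754.6, -161.2]), array([37.2, 24.3]), np.float64(46.2)] 56.3
30 [304 139  12  16 112] [ 482. -27
[... 210 characters left out ...]
float64(10.9)] 9.0
3.5 [212 202   9  23  34] [588. -72.   7.] [array([587.9, -71.7]), array([ 2.5, 80.3]), np.float64(11.1)] 8.7
18 [250 155   6   6  20] [ 489. -266.   23.] [array([ 488.8, -270.8]), array([11.7, 15.3]), np.float64(7.1)] 27.7
18 [213 195  28  59 774] [561. -18.  24.] [array([556.3, -22.2]), array([ 42.2, 190.1]), np.float64(10.9)] 27.7
18 [ 238  196   43   44 1128] [496. -24.  24.] [array([496.1, -32.2]), array([ 60.3, 132. ]), np.float64(12.1)] 27.9
30 [200 140   5  13  54] [ 619. -300.   44.] [array([ 618.7, -301.4]), array([21.9,  7.5]), np.float64(62.7)] 58.8
30 [249 142   7  15  84] [ 490. -271.   49.] [array([ 489. , -280.9]), array([13.7, 38.2]), np.float64(2.0)] 53.0
```

View pics/c0.png

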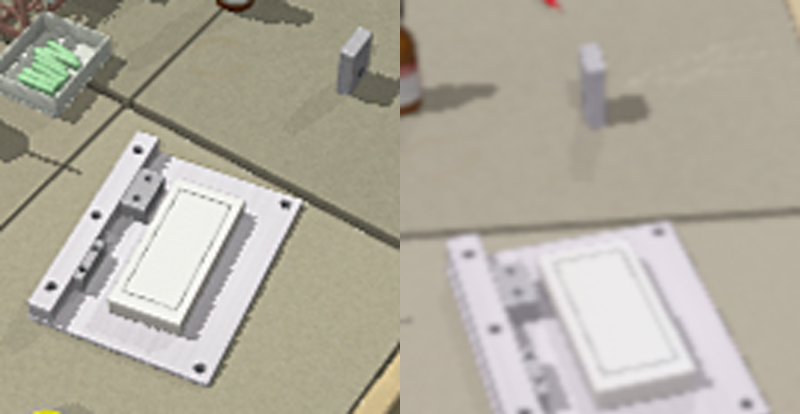

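The enlarged crops show the long stop at the right end of the fence (crop pixel (143,195), jig y = -40). The short one is at the left end ((90,262), jig y = +40). The jig yaw is about 10.7° with its origin near (555,-22), and the spacer is near (486,-281) at yaw about 2°. I'll check that the path is clear and work out the first shift.

Add to h.py:
```python
from scipy.spatial.transform import Rotation as R
def shift(s,goal,yaw=None):
    """goal xyz world, yaw (deg) wanted for line of tool y (mod 180); prints tool-axes shift and rz"""
    T=R.from_euler("xyz",s["tcp_rot"],degrees=True).as_matrix()
    d=T.T@(np.array(goal)-s["tool_pos"]);print("shift",d.round(1),end=" ")
    y=np.degrees(np.arctan2(T[1,1],T[0,1]));print("yline",round(y,2),end=" ")
    if yaw is not None:print("rz",round(-((yaw-y+90)%180-90),2),end=" ")
    print("rot",s["tcp_rot"].round(2),"pos",s["tool_pos"].round(1),"j6",s["joint_positions"][5].round(1))
```

Run:
```python
from h import *
from cell import bot
a=np.array([167,628.]);b=np.array([486,-281.])
for n in("scene","side"):
    P=cloud(np.load(f"pics/{n}0.npz")).reshape(-1,3)
    t=(P[:,:2]-a)@(b-a)/((b-a)@(b-a));D=np.linalg.norm(P[:,:2]-a-np.clip(t,0,1)[:,None]*(b-a),axis=1)
    m=(P[:,2]>70)&(D<150)&(t>-.1)&(P[:,2]<600)
    print(n,m.sum(),[(round(q[0]),round(q[1]),round(q[2])) for q in P[m][::max(1,m.sum()//12)]])
shift(bot.observe(),[486,-281,225],2)
shift(bot.observe(),[460,0,225],10.7)
```

```text
scene 149 [(631, -316, 95), (622, -317, 92), (628, -307, 90), (619, -308, 90), (631, -299, 84), (623, -305, 80), (623, -301, 76), (134, 386, 600), (136, 392, 597), (136, 394, 598), (138, 397, 593), (139, 398, 593), (138, 400, 596)]
side 59 [(630, -318, 94), (630, -317, 91), (633, -311, 92), (622, -308, 93), (627, -302, 93), (632, -300, 92), (622, -301, 90), (628, -302, 88), (633, -300, 86), (623, -302, 85), (628, -301, 82), (631, -301, 80), (634, -300, 77), (624, -307, 73), (627, -307, 70)]
shift [-542.  -795.7    0.9] yline 75.06 rz 73.06 rot [-1.7990e+02 -1.0000e-02  1.6506e+02] pos [167.4 627.5 224.6] j6 -4.7
shift [-4.445e+02 -5.309e+02  5.000e-01] yline 75.06 rz 64.36 rot [-1.7990e+02 -1.0000e-02  1.6506e+02] pos [167.4 627.5 224.6] j6 -4.7
```

The manual's scale: shifts go in shares of 500 mm and turns go in shares of 90 degrees. Converting my numbers, -441 mm / 500 = -0.882, -407 mm / 500 = -0.814, 73 degrees / 90 = 0.8111.

Call:
{"fn": "nudge_tcp", "kwargs": {"increments": [[[-0.04, -0.058, 0, 0, 0, 0.0556, 1], [-0.1, -0.146, 0, 0, 0, 0.1333, 1], [-0.16, -0.234, 0, 0, 0, 0.2111, 1], [-0.224, -0.328, 0, 0, 0, 0.2889, 1], [-0.29, -0.426, 0, 0, 0, 0.3778, 1], [-0.356, -0.522, 0, 0, 0, 0.4667, 1], [-0.422, -0.62, 0, 0, 0, 0.5556, 1], [-0.488, -0.716, 0, 0, 0, 0.6444, 1], [-0.554, -0.814, 0, 0, 0, 0.7333, 1], [-0.6, -0.882, 0, 0, 0, 0.8111, 1]]]}}

```text
clock: 1.35
tool_pos: [343.8, 122.5, 225.4]
tcp_rot: [180.0, 0.0, 91.7]
contact_force: [0.4, -0.1, -0.4]
width: 1.003
finger_force: 0.0
```

Run:
```python
from h import *
from cell import bot
shift(bot.observe(),[486,-281,180],2)
```

```text
shift [-407.6  129.9   45.5] yline 1.73 rz -0.27 rot [1.7998e+02 1.0000e-02 9.1730e+01] pos [343.8 122.5 225.4] j6 9.4
```

Converted, -408 mm / 500 = -0.816, -390 mm / 500 = -0.78.

Call:
{"fn": "nudge_tcp", "kwargs": {"increments": [[[-0.06, 0.02, 0, 0, 0, 0, 1], [-0.16, 0.052, 0, 0, 0, 0, 1], [-0.27, 0.086, 0.02, 0, 0, 0, 1], [-0.38, 0.12, 0.04, 0, 0, 0, 1], [-0.49, 0.156, 0.06, 0, 0, 0, 1], [-0.6, 0.192, 0.08, 0, 0, 0, 1], [-0.7, 0.224, 0.09, 0, 0, 0, 1], [-0.78, 0.25, 0.09, 0, 0, 0, 1], [-0.816, 0.26, 0.09, 0, 0, 0, 1], [-0.816, 0.26, 0.09, 0, 0, 0, 1]]]}}

```text
clock: 2.6
tool_pos: [488.1, -278.7, 180.2]
tcp_rot: [-180.0, -0.1, 92.0]
contact_force: [-0.4, -1.1, 0.1]
width: 1.001
finger_force: 0.0
```

Run:
```python
from h import *
from cell import bot
s=bot.observe();shift(s,[486,-281,180],2)
d=bot.snapshot("wrist");np.savez("pics/w1.npz",**d);cv2.imwrite("pics/w1.png",d["img"][...,::-1])
print(d["mtx"].round(1).tolist(),d["extrinsics"].round(3).tolist())
```

```text
shift [-2.3 -2.2  0.2] yline 2.0 rz -0.0 rot [-1.7995e+02 -6.0000e-02  9.2000e+01] pos [ 488.1 -278.7  180.2] j6 -37.2
[[297.3, 0.0, 256.4], [0.0, 297.3, 193.1], [0.0, 0.0, 1.0]] [[0.999, 0.033, 0.008, 485.922], [0.034, -0.968, -0.25, -209.592], [-0.001, 0.25, -0.968, 338.741], [0.0, 0.0, 0.0, 1.0]]
```

View pics/w1.png

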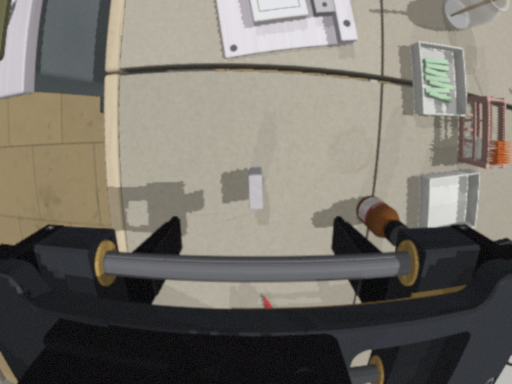

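The wrist view shows the spacer between the fingers' columns, with its top at about (256,188) and its +y side face at (254,172). The bottle is at (378,215) and the jig at the top edge. I'll measure the spacer's top from this view.

Add to h.py:
```python
def fcloud(d):
    z=d["z_map"];v,u=np.indices(z.shape);K=d["mtx"]
    x,y=(u-K[0,2])/K[0,0],(v-K[1,2])/K[1,1];r=np.hypot(x,y)+1e-9
    k=np.tan(np.minimum(r,1.5))/r*z
    E=d["extrinsics"];return np.stack([x*k,y*k,z],-1)@E[:3,:3].T+E[:3,3]
def rects(P,sub,lo,hi,n=40):
    m=(sub&(P[...,2]>lo)&(P[...,2]<hi)).astype(np.uint8);k,l,s,_=cv2.connectedComponentsWithStats(m)
    for i in range(1,k):
        if s[i,4]>n:
            q=P[l==i];r=cv2.minAreaRect(q[:,:2].astype(np.float32))
            print(s[i],"med",np.median(q,0).round(1),"rect",[np.round(t,1) for t in r])
```

Run:
```python
from h import *
d=np.load("pics/w1.npz");P=fcloud(d)
sub=np.zeros(P.shape[:2],bool);sub[150:225,235:280]=1
print("bench",np.median(P[100:150,150:350,2]))
rects(P,sub,44,56);rects(P,sub,15,60)
s2=np.zeros_like(sub);s2[:60,:]=1;rects(P,s2,3,9);rects(P,s2,20,28)
b=np.zeros_like(sub);b[190:240,350:400]=1;rects(P,b,20,100)
print(P[165:215:4,256].round(0).tolist())
```

```text
bench -0.7841265679892899
[248 174  15  36 496] med [ 487.  -282.6   49.5] rect [array([ 486.8, -283.4]), array([14. , 35.8]), np.float64(2.7)]
[248 169  15  41 555] med [ 487.  -280.5   49.3] rect [array([ 486.9, -283.4]), array([14., 36.]), np.float64(3.3)]
[  0   0  10  60 158] med [102.9 -54.1   6. ] rect [array([102.4, -54.6]), array([95.2,  7.3]), np.float64(89.5)]
[ 216    0  123   58 4230] med [ 491.8 -107.9    5.2] rect [array([504.5, -93.7]), array([129.8,  73.9]), np.float64(10.7)]
[442   0  22  31  82] med [728.4 -53.3   6.2] rect [array([734.2, -48.1]), array([18.7, 46.6]), np.float64(34.4)]
[426  46  31  14  58] med [728.5 -98.8   6.2] rect [array([717.9, -98.3]), array([11.5, 47.5]), np.float64(81.5)]
[ 249    0   59   22 1042] med [502.6 -86.9  23.1] rect [array([505.1, -84.7]), array([60. , 27.2]), np.float64(10.7)]
[313   0  45  41 952] med [575.  -85.2  23.1] rect [array([567.8, -92.8]), array([42.6, 51.4]), np.float64(11.7)]
[449   0  23  29 122] med [728.1 -53.4  24.3] rect [array([734.6, -51.5]), array([14.3, 44. ]), np.float64(44.9)]
[417  41  47  19 145] med [ 698.3 -101.1   22.9] rect [array([ 705.7, -105.2]), array([71.4, 22.5]), np.float64(12.1)]
[ 360  199   40   41 1164] med [ 620.  -304.3   58.5] rect [array([ 625.1, -308.6]), array([36. , 27.1]), np.float64(52.3)]
[[487.0, -264.0, -0.0], [487.0, -266.0, 16.0], [487.0, -266.0, 38.0], [487.0, -267.0, 51.0], [487.0, -272.0, 49.0], [487.0, -276.0, 50.0], [488.0, -280.0, 49.0], [488.0, -284.0, 49.0], [488.0, -288.0, 49.0], [488.0, -292.0, 50.0], [488.0, -296.0, 51.0], [488.0, -301.0, 50.0], [489.0, -322.0, -1.0]]
```

Converted, 145 mm / 500 = 0.29, -4.7 mm / 500 = -0.0094, -1 degrees / 90 = -0.0111.

Call:
{"fn": "nudge_tcp", "kwargs": {"increments": [[[-0.0094, -0.0026, 0.04, 0, 0, -0.0111, 1], [-0.0094, -0.0026, 0.11, 0, 0, -0.0111, 1], [-0.0094, -0.0026, 0.19, 0, 0, -0.0111, 1], [-0.0094, -0.0026, 0.25, 0, 0, -0.0111, 0.6], [-0.0094, -0.0026, 0.28, 0, 0, -0.0111, 0.4], [-0.0094, -0.0026, 0.29, 0, 0, -0.0111, 0.3], [-0.0094, -0.0026, 0.29, 0, 0, -0.0111, 0.3]]], "force": 20}}

```text
clock: 3.52
tool_pos: [487.6, -283.3, 36.3]
tcp_rot: [180.0, 0.0, 93.1]
contact_force: [-0.2, -1.4, 0.7]
width: 0.636
finger_force: 0.0
```

Run:
```python
from h import *
from cell import bot
s=bot.observe();shift(s,[486.9,-283.4,35],3);print(s["width"],s["contact_force"])
```

```text
shift [-0.  -0.7  1.3] yline 3.08 rz 0.08 rot [1.7995e+02 4.0000e-02 9.3080e+01] pos [ 487.6 -283.3   36.3] j6 -38.7
0.6364976662397079 [-0.21381368 -1.4170833   0.73539945]
```

Converted, 1 mm / 500 = 0.002, -0.7 mm / 500 = -0.0014.

Call:
{"fn": "nudge_tcp", "kwargs": {"increments": [[[0, -0.0014, 0.002, 0, 0, 0, 0], [0, -0.0014, 0.002, 0, 0, 0, 0], [0, -0.0014, 0.002, 0, 0, 0, 0], [0, -0.0014, 0.002, 0, 0, 0, 0], [0, -0.0014, 0.002, 0, 0, 0, 0], [0, -0.0014, 0.002, 0, 0, 0, 0], [0, -0.0014, 0.002, 0, 0, 0, 0], [0, -0.0014, 0.002, 0, 0, 0, 0]]], "force": 20}}

```text
clock: 4.53
tool_pos: [486.6, -283.3, 34.7]
tcp_rot: [180.0, 0.0, 93.1]
contact_force: [-0.7, 0.0, 1.2]
width: 0.146
finger_force: 20.0
```

Call:
{"fn": "nudge_tcp", "kwargs": {"increments": [[[0, 0, -0.02, 0, 0, 0, 0], [0, 0, -0.08, 0, 0, 0, 0], [0, 0, -0.16, 0, 0, 0, 0], [0, 0, -0.23, 0, 0, 0, 0], [0, 0, -0.25, 0, 0, 0, 0], [0, 0, -0.25, 0, 0, 0, 0]]], "force": 20}}

```text
clock: 5.28
tool_pos: [486.5, -283.3, 159.8]
tcp_rot: [180.0, 0.0, 93.1]
contact_force: [0.4, 0.1, -1.4]
width: 0.147
finger_force: 20.0
```

Run:
```python
from h import *
from cell import bot
s=bot.observe();shift(s,[500,-60,160],10.7)
```

```text
shift [222.3  25.4  -0.3] yline 3.06 rz -7.64 rot [1.7997e+02 3.0000e-02 9.3060e+01] pos [ 486.5 -283.3  159.8] j6 -38.7
```

Converted, 171 mm / 500 = 0.342, 160 mm / 500 = 0.32, -7.6 degrees / 90 = -0.0844.

Call:
{"fn": "nudge_tcp", "kwargs": {"increments": [[[0.03, 0.008, -0.01, 0, 0, -0.0111, 0], [0.1, 0.026, -0.03, 0, 0, -0.0333, 0], [0.18, 0.044, -0.05, 0, 0, -0.0556, 0], [0.26, 0.064, -0.07, 0, 0, -0.0778, 0], [0.32, 0.08, -0.08, 0, 0, -0.0844, 0], [0.342, 0.086, -0.08, 0, 0, -0.0844, 0], [0.342, 0.086, -0.08, 0, 0, -0.0844, 0]]]}}

```text
clock: 6.15
tool_pos: [519.8, -109.5, 198.4]
tcp_rot: [-179.9, -0.0, 100.7]
contact_force: [-0.1, -1.1, -1.1]
width: 0.144
finger_force: 20.0
```

Run:
```python
from h import *
from cell import bot
s=bot.observe();shift(s,[520,-110,200],10.7)
d=bot.snapshot("wrist");np.savez("pics/w2.npz",**d);cv2.imwrite("pics/w2.png",d["img"][...,::-1])
P=fcloud(d);sub=np.ones(P.shape[:2],bool);sub[250:]=0
rects(P,sub,3,9,200);rects(P,sub,18,28,200)
```

```text
shift [-0.6  0.1 -1.6] yline 10.75 rz 0.05 rot [-1.7988e+02 -4.0000e-02  1.0075e+02] pos [ 519.8 -109.5  198.4] j6 -28.4
[  0   3  19 111 275] med [102.8  15.2   5.9] rect [array([102.3,  11.4]), array([  6.8, 179.8]), np.float64(1.0)]
[ 192   34  110  157 9781] med [480.9 -34.4   5.4] rect [array([492.9, -36.2]), array([129.3, 190.7]), np.float64(11.0)]
[ 283   31   38  163 3775] med [560.2 -35.4  23.3] rect [array([554.7, -23.9]), array([ 42.3, 189.5]), np.float64(10.8)]
[ 220   52   56  115 6075] med [494.8 -33.9  23.3] rect [array([494.6, -33.4]), array([ 60.7, 130.7]), np.float64(12.0)]
[366 195  59  55 453] med [ 704.9 -125.2   22.2] rect [array([ 712.5, -133.4]), array([79.3, 75.1]), np.float64(6.4)]
```

View pics/w2.png

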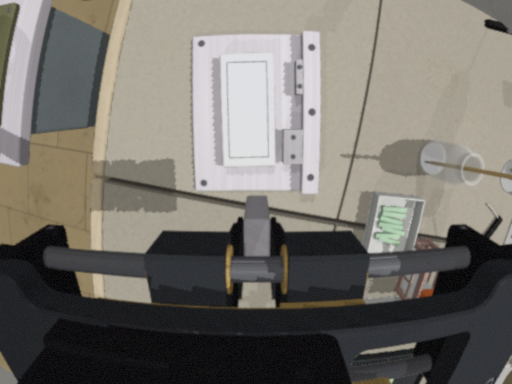

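The wrist view shows the plate over (192–322, 32–192), with the tile at (247,108), the short stop at (299,77), the long stop at (293,147) and the spacer in the jaws at (257,210). The measured sizes fit: tile 60.7×130.7, fence plus stop 42.3×189.5, tops at 23.3. That puts the jig origin at (555.7,-23.9) with yaw 10.8°, so the spacer goes to (531.5,12.2).

Converted, 135 mm / 500 = 0.27, 117.4 mm / 500 = 0.2348.

Call:
{"fn": "nudge_tcp", "kwargs": {"increments": [[[0.03, 0.008, 0, 0, 0, 0, 0], [0.1, 0.028, 0.02, 0, 0, 0, 0], [0.18, 0.052, 0.06, 0, 0, 0, 0], [0.22, 0.064, 0.12, 0, 0, 0, 0], [0.2348, 0.0684, 0.17, 0, 0, 0, 0], [0.2348, 0.0684, 0.22, 0, 0, 0, 0], [0.2348, 0.0684, 0.256, 0, 0, 0, 0], [0.2348, 0.0684, 0.27, 0, 0, 0, 0], [0.2348, 0.0684, 0.27, 0, 0, 0, 0]]]}}

```text
clock: 7.32
tool_pos: [532.2, 11.3, 64.6]
tcp_rot: [-180.0, -0.0, 100.6]
contact_force: [-0.0, 0.2, -1.4]
width: 0.141
finger_force: 20.0
```

Run:
```python
from h import *
from cell import bot
s=bot.observe();shift(s,[531.5,12.2,40.7],10.8)
```

```text
shift [ 1.  -0.6 23.9] yline 10.63 rz -0.17 rot [-1.7998e+02 -1.0000e-02  1.0063e+02] pos [532.2  11.3  64.6] j6 -15.2
```

Converted, 22.5 mm / 500 = 0.045, 22 mm / 500 = 0.044, -0.2 degrees / 90 = -0.0022.

Call:
{"fn": "nudge_tcp", "kwargs": {"increments": [[[0.002, -0.0012, 0.006, 0, 0, -0.0022, 0], [0.002, -0.0012, 0.018, 0, 0, -0.0022, 0], [0.002, -0.0012, 0.03, 0, 0, -0.0022, 0], [0.002, -0.0012, 0.04, 0, 0, -0.0022, 0], [0.002, -0.0012, 0.044, 0, 0, -0.0022, 0], [0.002, -0.0012, 0.045, 0, 0, -0.0022, 0], [0.002, -0.0012, 0.045, 0, 0, -0.0022, 0]]]}}

```text
clock: 8.2
tool_pos: [531.6, 12.3, 42.3]
tcp_rot: [180.0, 0.0, 100.9]
contact_force: [-0.1, 0.2, -0.7]
width: 0.146
finger_force: 20.0
```

Run:
```python
from h import *
from cell import bot
for i in range(3):
    d=bot.snapshot("side");s=bot.observe();print(s["contact_force"].round(1))
shift(s,[531.5,12.2,40.7],10.8)
cv2.imwrite("pics/s3.png",cv2.resize(d["img"][170:270,195:305,::-1],None,fx=5,fy=5,interpolation=cv2.INTER_CUBIC))
```

```text
[-0.4  0.4 -1.7]
[ 0.9  1.3 -2.5]
[-0.4 -0.1 -1. ]
shift [-0.1 -0.1  1.7] yline 10.86 rz 0.06 rot [1.7998e+02 1.0000e-02 1.0086e+02] pos [531.6  12.3  42.4] j6 -15.3
```

View pics/s3.png

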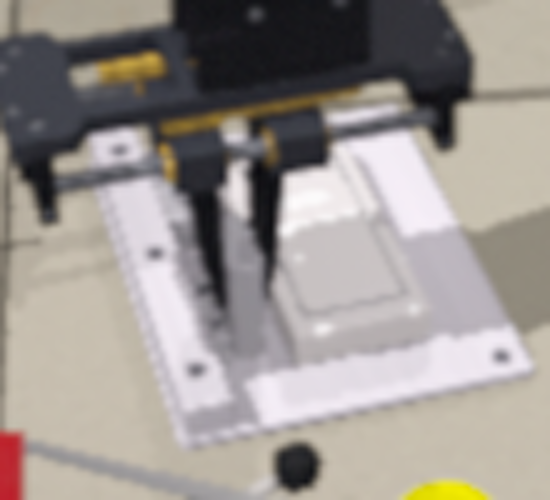

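The side crop shows the spacer at (247,300), just above the plate between the short stop and the tile at (340,280), with no collisions. I'll lower the last 1.5 mm or so.

Converted, 1.8 mm / 500 = 0.0036, 1.4 mm / 500 = 0.0028.

Call:
{"fn": "nudge_tcp", "kwargs": {"increments": [[[0, 0, 0.0016, 0, 0, 0, 0], [0, 0, 0.0028, 0, 0, 0, 0], [0, 0, 0.0036, 0, 0, 0, 0], [0, 0, 0.0036, 0, 0, 0, 0]]]}}

```text
clock: 8.85
tool_pos: [531.5, 12.3, 40.7]
tcp_rot: [-180.0, 0.0, 100.9]
contact_force: [-2.1, 0.8, 2.1]
width: 0.146
finger_force: 20.0
```

Converted, 0.5 mm / 500 = 0.001, 0.3 mm / 500 = 0.0006.

Call:
{"fn": "nudge_tcp", "kwargs": {"increments": [[[0, 0, 0.0006, 0, 0, 0, 0], [0, 0, 0.001, 0, 0, 0, 0], [0, 0, 0.001, 0, 0, 0, 0]]]}}

```text
clock: 9.22
tool_pos: [531.6, 12.3, 40.7]
tcp_rot: [-180.0, -0.0, 100.9]
contact_force: [-3.6, -0.6, 6.9]
width: 0.146
finger_force: 20.0
```

Run:
```python
from cell import bot
for i in range(4):
    bot.snapshot("side");print(bot.observe()["contact_force"].round(1),bot.observe()["tool_pos"].round(2))
```

```text
[-3.   0.9  7.2] [531.57  12.32  40.73]
[-3.9  0.7  5.3] [531.58  12.34  40.71]
[-2.3 -0.2  5.8] [531.59  12.32  40.72]
[-4.2  0.2  6.7] [531.53  12.33  40.68]
```

It is seated, with about 6 N upward. Now I'll release it and lift off.

Converted, -60 mm / 500 = -0.12, -55 mm / 500 = -0.11.

Call:
{"fn": "nudge_tcp", "kwargs": {"increments": [[[0, 0, 0.0006, 0, 0, 0, 0.35], [0, 0, 0, 0, 0, 0, 0.35], [0, 0, 0, 0, 0, 0, 0.35], [0, 0, 0, 0, 0, 0, 0.35], [0, 0, -0.01, 0, 0, 0, 0.35], [0, 0, -0.05, 0, 0, 0, 0.35], [0, 0, -0.11, 0, 0, 0, 0.35], [0, 0, -0.12, 0, 0, 0, 0.35]]], "force": 20}}

```text
clock: 10.42
tool_pos: [533.3, 12.2, 102.5]
tcp_rot: [179.7, 0.1, 100.9]
contact_force: [0.0, 0.1, 0.3]
width: 0.351
finger_force: 0.0
```

Call:
{"fn": "nudge_tcp", "kwargs": {"increments": [[[-0.04, -0.03, -0.02, 0, 0, 0, 0.35], [-0.12, -0.08, -0.08, 0, 0, 0, 0], [-0.2, -0.12, -0.14, 0, 0, 0, 0], [-0.24, -0.12, -0.18, 0, 0, 0, 0], [-0.26, -0.12, -0.18, 0, 0, 0, 0], [-0.26, -0.12, -0.18, 0, 0, 0, 0]]], "force": 20}}

```text
clock: 11.18
tool_pos: [496.8, -126.3, 188.3]
tcp_rot: [-179.9, -0.1, 100.8]
contact_force: [-0.6, 0.1, -0.3]
width: 0.005
finger_force: 0.0
```

Run:
```python
from h import *
from cell import bot
s=bot.observe();shift(s,[420,-48,120])
d=bot.snapshot("wrist");np.savez("pics/w4.npz",**d);cv2.imwrite("pics/w4.png",d["img"][...,::-1])
P=fcloud(d);sub=np.ones(P.shape[:2],bool);sub[240:]=0
rects(P,sub,18,28,200);rects(P,sub,45,62,50)
```

```text
shift [ 91.2 -60.6  68.5] yline 10.84 rot [-1.7989e+02 -9.0000e-02  1.0084e+02] pos [ 496.8 -126.3  188.3] j6 -31.1
[ 306   21   39  165 3699] med [560.9 -41.6  23.3] rect [array([554.5, -24.3]), array([ 42.7, 188.8]), np.float64(10.9)]
[ 242   40   58  118 6393] med [494.3 -34.4  23.3] rect [array([494.5, -33.4]), array([ 60.8, 130.9]), np.float64(11.9)]
[389 187  57  53 409] med [ 705.1 -121.6   22.1] rect [array([ 711.1, -130. ]), array([78.8, 68.4]), np.float64(7.4)]
[309  42  17  37 535] med [530.6  11.1  55. ] rect [array([531.3,  12.1]), array([14.7, 36.2]), np.float64(11.3)]
[456 135  23  41 333] med [726.4 -39.6  53.7] rect [array([731.9, -39.1]), array([21. , 49.1]), np.float64(4.6)]
```

View pics/w4.png

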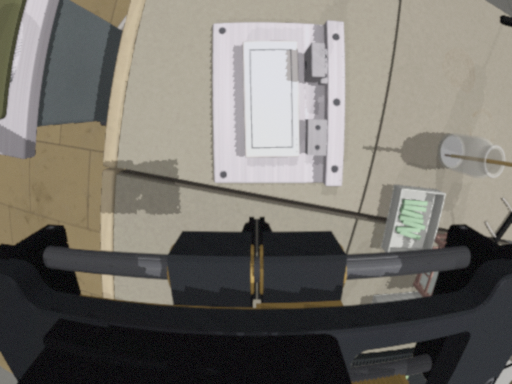

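The spacer stands upright at (317,60) px, before the short stop, at jig (-17.0, 40.1) with yaw within 0.5°. The tile hasn't moved. Next I'll turn the shut fingers 90° and go in front of the tile's near edge on the line jig y = 0.

Converted, 89.5 mm / 500 = 0.179, 88 mm / 500 = 0.176, 90 degrees / 90 = 1.

Call:
{"fn": "nudge_tcp", "kwargs": {"increments": [[[0.02, -0.01, 0, 0, 0, 0.1, 0], [0.04, -0.02, 0, 0, 0, 0.2, 0], [0.06, -0.03, 0, 0, 0, 0.3, 0], [0.08, -0.044, 0.02, 0, 0, 0.4, 0], [0.1, -0.056, 0.04, 0, 0, 0.5, 0], [0.12, -0.068, 0.06, 0, 0, 0.6, 0], [0.14, -0.08, 0.08, 0, 0, 0.7, 0], [0.16, -0.09, 0.1, 0, 0, 0.8, 0], [0.176, -0.096, 0.12, 0, 0, 0.9, 0], [0.179, -0.096, 0.136, 0, 0, 1, 0]]], "force": 20}}

```text
clock: 12.48
tool_pos: [431.7, -46.0, 119.7]
tcp_rot: [-179.9, 0.2, 10.7]
contact_force: [0.0, -0.4, -0.5]
width: -0.0
finger_force: 0.0
```

Call:
{"fn": "nudge_tcp", "kwargs": {"increments": [[[0, 0, 0, 0, 0, 0, 0], [0, 0, 0, 0, 0, 0, 0]]], "force": 20}}

```text
clock: 12.72
tool_pos: [432.8, -47.2, 121.4]
tcp_rot: [-180.0, 0.0, 11.0]
contact_force: [-0.2, 0.5, -0.2]
width: 0.004
finger_force: 0.0
```

Run:
```python
from h import *
from cell import bot
s=bot.observe();shift(s,[432.8,-47.4,22],100.8)
```

```text
shift [ 0.   0.2 99.4] yline -78.97 rz 0.23 rot [-1.7997e+02  5.0000e-02  1.1030e+01] pos [432.8 -47.2 121.4] j6 65.7
```

Converted, 98.5 mm / 500 = 0.197, 92 mm / 500 = 0.184, 0.2 degrees / 90 = 0.0022.

Call:
{"fn": "nudge_tcp", "kwargs": {"increments": [[[0, 0.0004, 0.03, 0, 0, 0.0022, 0], [0, 0.0004, 0.09, 0, 0, 0.0022, 0], [0, 0.0004, 0.15, 0, 0, 0.0022, 0], [0, 0.0004, 0.184, 0, 0, 0.0022, 0], [0, 0.0004, 0.197, 0, 0, 0.0022, 0], [0, 0.0004, 0.197, 0, 0, 0.0022, 0], [0.008, 0.0004, 0.197, 0, 0, 0.0022, 0], [0.018, 0.0004, 0.197, 0, 0, 0.0022, 0], [0.026, 0.0004, 0.197, 0, 0, 0.0022, 0], [0.03, 0.0004, 0.197, 0, 0, 0.0022, 0]]], "force": 20}}

```text
clock: 13.98
tool_pos: [448.3, -45.1, 23.7]
tcp_rot: [180.0, -0.0, 10.7]
contact_force: [0.6, -0.1, 0.3]
width: 0.004
finger_force: 0.0
```

Run:
```python
from h import *
from cell import bot
s=bot.observe();shift(s,[555.6-92*.982,-24-92*.187,22],100.8);print(s["contact_force"])
```

```text
shift [17.3 -0.7  1.7] yline -79.33 rz -0.13 rot [ 1.7999e+02 -3.0000e-02  1.0670e+01] pos [448.3 -45.1  23.7] j6 66.7
[ 0.64638818 -0.06653813  0.30778299]
```

Converted, 10 mm / 500 = 0.02, 1.5 mm / 500 = 0.003.

Call:
{"fn": "nudge_tcp", "kwargs": {"increments": [[[0.002, -0.0014, 0.003, 0, 0, 0, 0], [0.005, -0.0014, 0.003, 0, 0, 0, 0], [0.008, -0.0014, 0.003, 0, 0, 0, 0], [0.011, -0.0014, 0.003, 0, 0, 0, 0], [0.014, -0.0014, 0.003, 0, 0, 0, 0], [0.017, -0.0014, 0.003, 0, 0, 0, 0], [0.02, -0.0014, 0.003, 0, 0, 0, 0]]]}}

```text
clock: 14.85
tool_pos: [457.3, -42.6, 21.7]
tcp_rot: [-180.0, 0.0, 10.7]
contact_force: [-1.5, -0.5, 0.4]
width: 0.001
finger_force: 0.5
```

Call:
{"fn": "nudge_tcp", "kwargs": {"increments": [[[0.003, 0, 0, 0, 0, 0, 0], [0.005, 0, 0, 0, 0, 0, 0], [0.007, 0, 0, 0, 0, 0, 0]]]}}

```text
clock: 15.22
tool_pos: [460.9, -42.0, 21.8]
tcp_rot: [-180.0, 0.0, 10.7]
contact_force: [-0.9, -0.0, -1.6]
width: 0.009
finger_force: 0.4
```

Run:
```python
from h import *
from cell import bot
s=bot.observe();shift(s,[555.6-92*.982,-24-92*.187,22],100.8)
d=bot.snapshot("wrist");np.savez("pics/w5.npz",**d);cv2.imwrite("pics/w5.png",d["img"][...,::-1])
P=fcloud(d);sub=np.ones(P.shape[:2],bool)
rects(P,sub,18,28,200);rects(P,sub,45,62,100)
```

```text
shift [ 4.4  0.1 -0.2] yline -79.34 rz -0.14 rot [-1.800e+02  1.000e-02  1.066e+01] pos [460.9 -42.   21.8] j6 67.5
[   91    33   328    80 15179] med [560.5 -37.3  23.3] rect [array([554.8, -24. ]), array([ 42.6, 190.3]), np.float64(10.9)]
[  135   115   233   115 24110] med [503.  -32.7  23.4] rect [array([500.5, -32.4]), array([ 62.1, 130. ]), np.float64(11.6)]
[ 124   81   82   37 2559] med [531.5  10.6  55.1] rect [array([531.5,  12.3]), array([14.4, 36.2]), np.float64(11.4)]
[252 239  10  18 109] med [471.  -41.   51.6] rect [array([470.8, -40.9]), array([4.5, 4.4]), np.float64(12.0)]
```

View pics/w5.png

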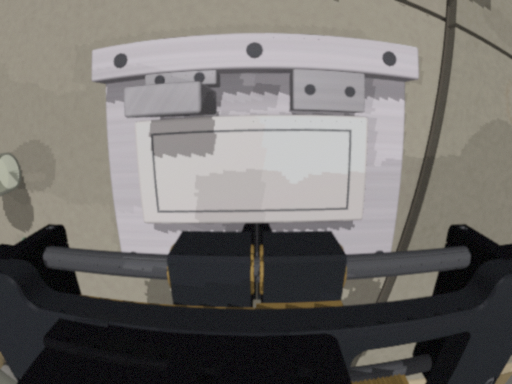

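The wrist view shows the tile's far edge at row 117, a few mm short of the long stop's front (row 111) and of the spacer at (165,99). The fingers are touching its near edge at (257,225). I'll push on slowly.

Converted, 3 mm / 500 = 0.006, 2.4 mm / 500 = 0.0048, -0.1 degrees / 90 = -0.0011.

Call:
{"fn": "nudge_tcp", "kwargs": {"increments": [[[0.0016, 0, 0, 0, 0, -0.0011, 0], [0.0032, 0, 0, 0, 0, -0.0011, 0], [0.0048, 0, 0, 0, 0, -0.0011, 0], [0.006, 0, 0, 0, 0, -0.0011, 0]]]}}

```text
clock: 15.78
tool_pos: [463.4, -41.4, 21.7]
tcp_rot: [-180.0, 0.1, 10.8]
contact_force: [-2.1, 0.2, 1.0]
width: 0.006
finger_force: 1.6
```

Call:
{"fn": "nudge_tcp", "kwargs": {"increments": [[[0.001, 0, 0, 0, 0, 0, 0], [0.002, 0, 0, 0, 0, 0, 0], [0.002, 0, 0, 0, 0, 0, 0]]]}}

```text
clock: 16.15
tool_pos: [463.8, -41.2, 21.5]
tcp_rot: [-180.0, 0.2, 10.8]
contact_force: [-5.8, -1.0, 2.7]
width: 0.003
finger_force: 2.9
```

Call:
{"fn": "nudge_tcp", "kwargs": {"increments": [[[0.001, 0, 0, 0, 0, 0, 0], [0.002, 0, 0, 0, 0, 0, 0], [0.002, 0, 0, 0, 0, 0, 0]]]}}

```text
clock: 16.52
tool_pos: [463.8, -41.2, 21.2]
tcp_rot: [-180.0, 0.3, 10.8]
contact_force: [-7.9, -1.5, 3.6]
width: 0.008
finger_force: 4.2
```

Run:
```python
from h import *
from cell import bot
ds=[bot.snapshot("wrist") for _ in range(4)];d=ds[0];print(bot.observe()["contact_force"].round(1),bot.observe()["tool_pos"].round(1))
cv2.imwrite("pics/w6.png",cv2.resize(d["img"][30:230,90:420,::-1],None,fx=2.4,fy=2.4,interpolation=cv2.INTER_CUBIC))
P=np.median([fcloud(x) for x in ds],0);sub=np.ones(P.shape[:2],bool);rects(P,sub,45,62,300)
# fence near face / tile far edge / stop fronts in the jig frame
O=np.array([555.7,-23.9]);a=np.radians(10.8);J=(P[...,:2]-O)@np.array([[np.cos(a),-np.sin(a)],[np.sin(a),np.cos(a)]])
top=(abs(P[...,2]-23.5)<3)
img=d["img"].astype(int)
for y in (-60,-50,-40,-30,0,10,20,30,50,60):
    m=(abs(J[...,1]-y)<1.5)&(J[...,0]>-100)&(J[...,0]<25)
    xs=np.sort(J[...,0][m&top]);g=np.diff(xs);print(y,[(xs[i].round(1),xs[i+1].round(1)) for i in np.where(g>1.5)[0]],xs[[0,-1]].round(1))
m=(P[...,2]>45)&(P[...,2]<62)&(J[...,0]>-40)&(J[...,0]<20)
print("spacer jig",[np.round(t,1) for t in cv2.minAreaRect(J[m].astype(np.float32))])
```

```text
[-8.2 -1.7  3.5] [463.8 -41.2  21.2]
[ 124   83   82   37 2611] med [533.5  10.8  55.2] rect [array([533.4,  12.6]), array([14.1, 35.9]), np.float64(10.8)]
-60 [] [-81.1  19.7]
-50 [] [-81.4  19.8]
-40 [] [-81.2  19.6]
-30 [] [-81.1  20. ]
0 [(np.float64(-22.0), np.float64(0.1))] [-83.3  19.3]
10 [(np.float64(-22.5), np.float64(-0.1))] [-80.8  19. ]
20 [(np.float64(-22.3), np.float64(-8.0))] [-81.   19.4]
30 [(np.float64(-22.0), np.float64(-4.6))] [-81.1  19.4]
50 [(np.float64(-22.2), np.float64(-4.4))] [-81.4  19.5]
60 [(np.float64(-22.1), np.float64(-4.0))] [-80.9  19.5]
spacer jig [array([-15.1,  40. ]), array([35.9, 14.1]), np.float64(90.0)]
```

View pics/w6.png

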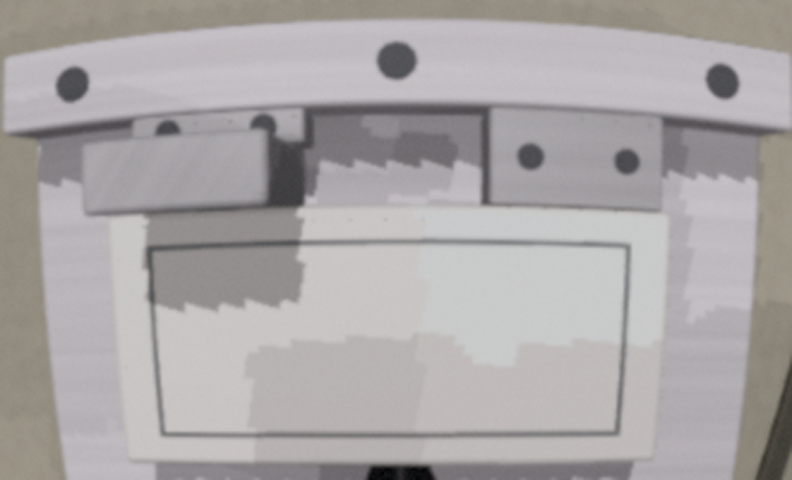

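The crop shows the tile's far edge touching both the spacer (175,212) and the long stop (575,208), with no gap. The numbers agree: the edge is at jig x ≈ -22 all along, the spacer is at (-15.1, 40.0), and a steady push of about 8 N is held.

```bash
python3 -c "
from cell import bot
print(bot.hand_in())"
```

```text
the job is handed in; nothing more can be done
None
```

I handed the job in at about 17 s on the robot's clock: the spacer stands upright and free, centred on the short stop, and the fingers hold the tile flush against it and the long stop at about 8 N; nothing came near the bottle, cup or cassette.

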